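Lock the drop box and arm the alarm

TASK

Close the records desk for the night: first take the blue stapler off the burgundy drop box and set it down on its base, flat on the floor of the grey tray. Then slide the barrel bolt on the box fully home into its brass keeper, and last twist the red key on the white alarm console clockwise all the way to its stop and let it spring back. Leave everything else where it is, including the grey dial beside the red key.

Things in the scene. Friction and masses are not known exactly. Their poses are not given: they have to be found in the camera images.
- dropbox: Fixed burgundy drop box, 200 (its x) x 330 (its y) x 80 mm high; origin at the centre of its underside, yaw within 0.25 rad of 0. On its flat top, along x = -20 mm, a steel barrel bolt slides towards the box's +y through two guides (38 wide, 10 long, 26 mm high) at y = -98 and +47 mm, into the brass keeper at y = +127 to +153 mm.
- keeper (a point): Middle of the brass keeper, an arch 38 wide, 26 long, 26 mm high on the box top; the point lies on the bolt's centre line, 12.5 mm above the box top.
- bolt (a joint): Slide of the barrel bolt in m: 0 fully drawn back, 0.10 fully home in the keeper; grows along the box's +y. It slides with about 3 N. The rod is 15 mm thick; drawn back, its tip is 75 mm short of the keeper.
- bolt_grip (a point): Point to take the bolt by: middle of the black round grip of its upright handle, 20 mm diameter, 32 mm tall (16 mm above and below the point) on a 12 mm stem; the point is 56.5 mm above the box top and moves with the bolt.
- stapler: Loose blue heavy-duty stapler, 0.28 kg, 140 long (its x) x 38 wide (its y) x 58 mm tall; origin at the centre of its underside. Blue upper arm 134 x 34 mm, from 28 to 58 mm above the underside, over a dark base 8 mm thick (open mouth at the -x end). Starts on its base on the box top, between bolt tip and keeper, across the bolt's path.
- tray: Fixed grey stationery tray, 250 (its x) x 180 (its y) mm outside, walls 4 mm thick and 28 mm high, floor 4 to 5 mm thick; origin at the centre of its underside. The black hole punch stands in its +y half; the -y half is free. It is on the left or the right of the box.
- console: Fixed white alarm console, 250 (its x) x 110 (its y) x 50 mm high; origin at the centre of its underside. The red key is on its top at x = -62 mm, the grey dial at x = +62 mm. It is on the other side of the box from the tray.
- key_grip (a point): Point to take the red key by: on its upright turning axis, mid-height of the bar. The key is a red upright bar 62 long x 14 thick x 34 mm tall (17 mm above the point, 17 below) on a 40 mm round foot. At rest the bar lies along the console's x; the point's axes turn with the key (bar along point x).
- key (a joint): Turn of the red key in rad: 0 at rest, 1.2 at its stop, growing clockwise seen from above. A spring (0.04 to 0.19 N m) brings it back when let go.
- dial_top (a point): Top centre of the grey dial, the same bar shape as the red key, lying along the console's x. Not to be turned.
- dial (a joint): Turn of the grey dial in rad, 0 as set; stays where it is left.
- penpot: Loose grey pen pot, 60 mm wide, 85 mm high, standing on the box top in its +x, -y corner; origin at the centre of its underside. Bystander.
- punch: Loose black hole punch 110 (its x) x 50 x 42 mm high in the tray's +y half; origin at the centre of its underside. Bystander.
- mug: Loose blue mug, 76 mm wide, 90 mm high, on the desk near the robot; origin at the centre of its underside. Bystander.
- bell: Loose brass desk bell, 84 mm wide, 54 mm high, near the robot; origin at the centre of its underside. Bystander.
- tape: Loose black tape dispenser 150 (its x) x 55 x 76 mm high, in front of the robot; origin at the centre of its underside. Bystander.
- sanitizer: Loose clear bottle with blue cap, 60 mm wide, 170 mm high, standing on the desk some 110 mm from the console's middle line, on its +y side; origin at the centre of its underside. Bystander.
Mind the look-alikes: they are no part of the job. There is more than one size of the stapler; the job needs the largest.

How it is judged (in metres and radians):
On the way, in this order (a step that is already met when the one before it is completed fails the run):
1. the stapler stands flat on the tray's floor, let go (x of stapler in the frame of tray between -0.085 and 0.085 m and y of stapler in the frame of tray between -0.075 and 0.075 m and z of stapler in the frame of tray below 0.016 m and angle between stapler's own z axis and vertical below 0.15 rad and linear speed of stapler below 0.03 m/s and contact force between the fingers and stapler below 0.1 N), for 0.2 s.
2. the bolt is fully home in its keeper (value of joint bolt above 0.094 m), for 0.2 s.
3. the red key is at its stop (value of joint key above 1.1 rad), for 0.1 s.
At the end, for the whole second after the job is handed in: The stapler stands at rest on its base in the tray (underside within 16 mm of the tray's underside height, tilt under 0.15 rad, centre within 85 mm along and 75 mm across of the tray's centre); the bolt is within 6 mm of fully home; the red key has sprung back to within 0.08 rad of rest (x of stapler in the frame of tray between -0.085 and 0.085 m and y of stapler in the frame of tray between -0.075 and 0.075 m and z of stapler in the frame of tray below 0.016 m and angle between stapler's own z axis and vertical below 0.15 rad and linear speed of stapler below 0.03 m/s and value of joint bolt above 0.094 m and value of joint key below 0.08 rad); the robot touches nothing.
It fails at once if the grey dial is turned by more than 0.25 rad from where it was (value of joint dial above 0.25 rad or value of joint dial below -0.25 rad).
It fails at once if a bystander (pen pot, punch, mug, bell, tape dispenser, bottle) is moved by more than 30 mm or tipped (distance of any of penpot, punch, mug, bell, tape, sanitizer from where it was at the start of the episode above 0.03 m or angle between any of penpot, punch, mug, bell, tape, sanitizer's own z axis and vertical above 0.4 rad).
It also fails if it takes over 70 s, if anything falls off the work surface, if the arm or the gripper's body presses on something with over 40 N, if the wrist force passes 120 N, or if a joint passes its speed limit or range.

ROBOT

A 6-joint arm with a two-finger parallel gripper is mounted at the origin on the work surface. World frame = base frame: x ahead of the robot, y to its left, z up, the work surface at z = 0. Lengths are in m, angles in degrees, forces in N, time in s.
With the tool pointing down it reaches from about 0.35 to 0.875 m from the base axis. Payload 4.2 kg.
Tool frame: the origin (TCP) lies on the centre line of the jaws, within the pads' length; the fingertips stand 17 mm ahead of it and the grasp point (between the pads) lies 2 mm behind it (tips_ahead is the distance from the TCP to the fingertips, in m); z points along the fingers, x is the direction in which the jaws open and shut, and the axes are right-handed (so a half turn about z gives the same grasp; the last joint's range is limited). The gripper opens to 87 mm and grips with 3 to 60 N. Pads are 19 mm wide; open, the fingers measure 117 mm over their backs; the gripper's body (75 mm by 190 mm) begins 51 mm behind the grasp point.
Start: joints at [-53.938, 22.042, 0.453, 0, -68.411, -14.817], TCP at [0.226, -0.582, 0.24] pointing down, gripper open.
Joint ranges: [-179.83, 179.83], [-69.29, 118.12], [-61.27, 80.66], [-181.25, 117.63], [-171.15, -9.14], [-177.46, 177.46]. Speed limits (degrees/s): [159.86, 159.86, 180, 180, 180, 180].

INTERFACE

Orientations are given as a 3x3 rotation matrix whose columns are the frame's x, y, z axes.
In Python, from station import sense, capture, camera_info, finish_job, boxes_of, spot_point, tips_ahead gives the robot as it stands. The module is installed in compiled form; this text tells all that it offers.
- The arm moves only by the tool carry_out, never from a script. Its arguments are lists of equal length, an entry for each row: "delta_pos": the shift along the tool's x, y, z scaled (see below), a list of three; "spin": the turn about the tool's z scaled (see below); "gripper": the opening in per cent of the stroke, from 0 (shut) to 100 (fully open). In form: {"delta_pos": [[x, y, z], ...], "spin": [spin, ...], "gripper": [gripper, ...]}. A call has 1 to 12 rows; each row is the pose to reach, as a shift and turn from the pose commanded when the call began, along the tool's axes at that moment; what a row does not reach only later rows make up. The controller multiplies each number of a shift by 0.1 m and each number of a turn by pi/4 rad. A row lasts 1/8 s, in which the tool goes at most 62.5 mm and 10.7 degrees, less where a joint would pass 70% of its speed; a pose out of reach is approached as far as the arm can. A call with a number of a shift or a turn outside -1 to 1 is refused whole. A call with a gripper value outside its range is refused whole. The fingers move at their own pace and stop on an object; the grip force is fixed at half the most. Time passes only in rows, so rows that repeat a pose let the fingers close. It gives the time, the measured TCP pose, the force and the opening at its end, in the units of the state.
- sense(): the state, without advancing time (a new reading comes with each control period).
- capture(name): name is "scene" or "top" or "wrist"; returns the picture (480x640x3 uint8, red, green, blue); there is no depth.
- camera_info(name): a dict with "fov_y" (degrees; the focal length in pixels is half the picture's height over the tangent of half this angle, whatever the lens; pixels are square), "cx", "cy" (the principal point, pixels), "origin" and "rotation" of the camera in the world. Camera axes: x right, y down, z forward; pixel columns grow to the right and rows downward; lengths in m; the calibration is good to about 2 mm. A picture is of the moment at which its call begins: read the wrist's pose just before it. camera_info takes no time and is no camera call; for the wrist camera it gives the pose at the moment of the call.
- finish_job(): hands the job in, once; it reports no verdict.
Trained networks look in the newest picture that a camera, given by its name, has taken for a name from the list of things; names that differ only in an ending like _2 or _b are one class to them, and where a whole thing is asked for, a point or a joint stands for the part that bears it (a point fixed in the world has none). Each returns a list of dicts, best first, with "p" (0 to 1); they miss things now and then, are a little off and sometimes report something else, mostly with a low value. They report only what shows in the picture. A call takes as long as a camera call. They do not tell look-alikes from the thing itself.
- boxes_of(camera, query): "centre" ([x, y, z] in m, in world coordinates, good to about 4 mm: the middle of the surface that is visible of it).
- spot_point(camera, query): "centre" ([x, y, z] in m, in world coordinates, good to about 4 mm: a listed point, or the origin of a listed thing).
The state is a dict: "time_s": time; "joints": joint angles; "joint_velocities": joint speeds; "effort": joint torques, N m; "tcp_pos": TCP position; "ee_rot": TCP orientation; "wrist_force": force on the tool from outside, world axes, zero at the start; "moment": the same for the moment, N m; "gripper_width": opening from 0.0 (shut) to 1.0 (fully open).
Only numpy, scipy, OpenCV 4.12 (cv2) and the standard library are available. Lean on these libraries where they do the work, as an engineer would, in place of code of your own. Each camera call takes 0.05 s, during which the arm holds its last target. There are 200 camera calls.

## Working session

There is one attempt and no reset: what is moved stays moved. The work goes in short steps, Python scripts to look and compute and a tool call to move; the robot and the scene stay as the last step left them, time stands still between calls to the robot, and variables do not carry over. Pictures are saved under pics/ and viewed, and the job is handed in when it is done.

Besides the shell and the picture viewer there is one more tool, called after ">>>" in YAML: its name, and indented under it one key for each argument. carry_out: Moves the arm, as the interface text tells. Its arguments: {"type":"object","properties":{"delta_pos":{"type":"array","items":{"type":"array","items":{"type":"number","minimum":-1,"maximum":1}}},"spin":{"type":"array","items":{"type":"number","minimum":-1,"maximum":1}},"gripper":{"type":"array","items":{"type":"number"}}},"required":["delta_pos","spin","gripper"]}

```bash
mkdir -p pics; cat > h.py <<'E'
import numpy as np, cv2
from station import *
def snap(cam,name):
    im=capture(cam); cv2.imwrite(f'pics/{name}.png',im[:,:,::-1]); return im
def proj(cam,p,info=None):
    c=info or camera_info(cam); f=240/np.tan(np.radians(c['fov_y'])/2)
    q=np.array(c['rotation']).T@(np.array(p)-np.array(c['origin']))
    return np.array([c['cx']+f*q[0]/q[2],c['cy']+f*q[1]/q[2]])
def ray(cam,uv,z,info=None):
    c=info or camera_info(cam); f=240/np.tan(np.radians(c['fov_y'])/2)
    d=np.array(c['rotation'])@np.array([(uv[0]-c['cx'])/f,(uv[1]-c['cy'])/f,1]); o=np.array(c['origin'])
    return o+d*(z-o[2])/d[2]
E
python3 - <<'E'
from h import *
s=sense(); print(s['tcp_pos'],np.round(s['ee_rot'],3).tolist(),s['gripper_width'],tips_ahead)
for c in('scene','top'):
    snap(c,c+'0'); i=camera_info(c); print(c,i)
    for q in ['dropbox','keeper','bolt_grip','stapler','tray','console','key_grip','dial_top','penpot','punch','mug','bell','tape','sanitizer']:
        print(q,[(np.round(d['centre'],3).tolist(),round(d['p'],2)) for d in spot_point(c,q)][:4])
E
```

```text
[ 0.22628774 -0.58197977  0.23846986] [[-0.362, 0.932, -0.001], [0.932, 0.362, 0.002], [0.002, -0.0, -1.0]] 1.0002077264430829 0.017
scene {'fov_y': 42.16617555674112, 'cx': 319.64696378994614, 'cy': 237.53685539299443, 'origin': array([1.00026777, 0.74282416, 1.11176085]), 'rotation': array([[-0.8168717 ,  0.43140553, -0.38289671],
       [ 0.57655238,  0.63085475, -0.51923949],
       [ 0.01754942, -0.64491205, -0.76405528]])}
dropbox [([0.597, -0.006, 0.002], 0.63)]
keeper []
bolt_grip [([0.587, -0.076, 0.136], 0.73)]
stapler [([0.581, 0.086, 0.078], 0.97), ([0.253, 0.343, 0.004], 0.92), ([0.733, 0.439, -0.002], 0.61)]
tray [([0.503, 0.41, 0.002], 0.61)]
console [([0.518, -0.383, 0.003], 0.87)]
key_grip [([0.461, -0.38, 0.081], 0.56)]
dial_top [([0.578, -0.387, 0.1], 0.89), ([0.368, 0.006, 0.002], 0.29)]
penpot [([0.674, -0.097, 0.079], 0.81), ([0.365, 0.005, 0.003], 0.75)]
punch [([0.48, 0.457, 0.003], 0.91)]
mug [([0.358, 0.217, 0.004], 0.58)]
bell [([0.346, -0.2, -0.001], 0.81)]
tape [([0.365, 0.005, -0.002], 0.79)]
sanitizer [([0.523, -0.27, 0.002], 0.71)]
top {'fov_y': 43.436
[... 244 characters left out ...]
97, -0.06726956, -0.9977034 ]])}
dropbox [([0.598, -0.004, 0.002], 0.72)]
keeper [([0.562, 0.132, 0.09], 0.72)]
bolt_grip [([0.582, -0.074, 0.138], 0.81)]
stapler [([0.254, 0.342, 0.006], 0.98), ([0.729, 0.433, 0.002], 0.58), ([0.575, 0.09, 0.079], 0.57)]
tray [([0.506, 0.406, 0.0], 0.78), ([0.363, 0.007, 0.002], 0.62)]
console [([0.519, -0.385, 0.0], 0.81)]
key_grip [([0.457, -0.379, 0.083], 0.89), ([0.52, -0.386, 0.002], 0.24)]
dial_top [([0.581, -0.39, 0.094], 0.82)]
penpot [([0.677, -0.097, 0.08], 0.86)]
punch [([0.481, 0.456, 0.006], 0.94)]
mug [([0.355, 0.215, 0.001], 0.77)]
bell [([0.343, -0.202, 0.005], 0.73)]
tape [([0.36, 0.01, 0.0], 0.9)]
sanitizer [([0.522, -0.27, -0.001], 0.68)]
```

View pics/scene0.png

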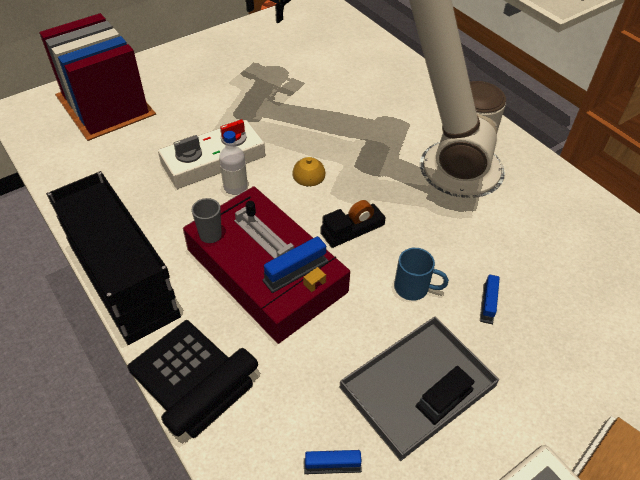

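View pics/top0.png

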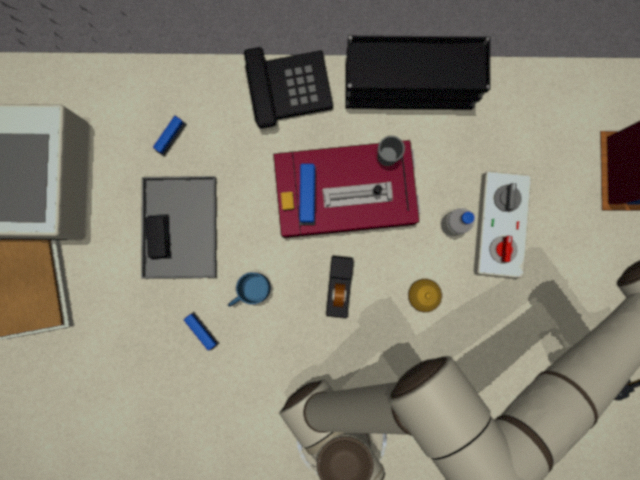

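>>> carry_out:
  delta_pos:
    - [0.42,0.48,-0.3]
    - [0.83,0.95,-0.6]
    - [0.83,0.95,-0.6]
  spin: [0,0,0]
  gripper: [100,100,100]

```text
time_s: 1.88
tcp_pos: [0.2864, -0.4693, 0.3024]
ee_rot: [[-0.365, 0.931, 0.003], [0.931, 0.365, -0.003], [-0.004, 0.002, -1.0]]
wrist_force: [0.8, -0.6, 0.3]
gripper_width: 0.999
```

```bash
cat > m.py <<'E'
from h import *
def rects(im,cam,lo,hi,z,amin=60):
    m=cv2.inRange(cv2.cvtColor(im,cv2.COLOR_RGB2HSV),lo,hi); i=camera_info(cam)
    for c in cv2.findContours(m,0,2)[0]:
        if cv2.contourArea(c)<amin: continue
        b=cv2.boxPoints(cv2.minAreaRect(c)); w=np.array([ray(cam,p,z,i)[:2] for p in b])
        e1,e2=w[1]-w[0],w[2]-w[1]; e=e1 if np.hypot(*e1)>np.hypot(*e2) else e2
        print(np.round(w.mean(0),3),'size mm',np.round([1e3*np.hypot(*e1),1e3*np.hypot(*e2)]),'long axis deg',round(np.degrees(np.arctan2(e[1],e[0]))%180,1))
E
python3 - <<'E'
from m import *
im=cv2.imread('pics/top0.png')[:,:,::-1].copy()
print('blue'); rects(im,'top',(105,120,60),(125,255,255),0.138)
print('burg'); rects(im,'top',(165,120,40),(179,255,140),0.08,800)
print('red'); rects(im,'top',(0,190,150),(6,255,255),0.1,20)
print('tray'); rects(im,'top',(0,0,60),(179,40,118),0.02,2000)
print('console'); rects(im,'top',(0,0,200),(179,18,255),0.05,800)
E
```

```text
blue
[0.262 0.324] size mm [24. 89.] long axis deg 39.5
[ 0.524 -0.274] size mm [25. 25.] long axis deg 179.7
[0.576 0.09 ] size mm [ 34. 132.] long axis deg 0.7
[0.708 0.409] size mm [88. 24.] long axis deg 147.0
burg
[ 0.596 -0.001] size mm [326. 200.] long axis deg 96.3
red
[ 0.457 -0.355] size mm [ 9. 25.] long axis deg 179.5
[ 0.452 -0.377] size mm [44. 12.] long axis deg 179.5
tray
[ 0.1   -0.055] size mm [295. 225.] long axis deg 100.5
[ 0.254 -0.483] size mm [503. 202.] long axis deg 127.3
[0.506 0.407] size mm [186. 252.] long axis deg 1.3
[0.624 0.794] size mm [120. 217.] long axis deg 2.4
[0.538 0.73 ] size mm [531. 220.] long axis deg 172.9
[0.983 0.07 ] size mm [1609.  197.] long axis deg 90.5
console
```

>>> carry_out:
  delta_pos:
    - [0.42,0.48,0]
    - [0.83,0.95,0]
  spin: [0,0]
  gripper: [100,100]

```text
time_s: 2.12
tcp_pos: [0.3431, -0.359, 0.2991]
ee_rot: [[-0.361, 0.933, -0.0], [0.933, 0.361, 0.0], [0.0, -0.0, -1.0]]
wrist_force: [0.8, -0.4, -0.1]
gripper_width: 0.997
```

>>> carry_out:
  delta_pos:
    - [0.42,0.48,0]
    - [0.83,0.95,0]
  spin: [0,0]
  gripper: [100,100]

```text
time_s: 2.38
tcp_pos: [0.4013, -0.2477, 0.2994]
ee_rot: [[-0.362, 0.932, -0.0], [0.932, 0.362, -0.0], [-0.0, -0.0, -1.0]]
wrist_force: [1.3, -0.3, -0.4]
gripper_width: 1.001
```

>>> carry_out:
  delta_pos:
    - [0.42,0.48,0]
    - [0.83,0.95,0]
  spin: [0,0]
  gripper: [80,80]

```text
time_s: 2.62
tcp_pos: [0.4593, -0.1368, 0.2994]
ee_rot: [[-0.362, 0.932, -0.0], [0.932, 0.362, -0.0], [-0.0, -0.0, -1.0]]
wrist_force: [0.9, -0.6, -0.3]
gripper_width: 0.861
```

>>> carry_out:
  delta_pos:
    - [0.42,0.48,0]
    - [0.83,0.95,0]
  spin: [0,0]
  gripper: [70,70]

```text
time_s: 2.88
tcp_pos: [0.5174, -0.026, 0.2994]
ee_rot: [[-0.362, 0.932, -0.0], [0.932, 0.362, -0.0], [-0.0, -0.0, -1.0]]
wrist_force: [0.4, -0.2, -0.1]
gripper_width: 0.716
```

>>> carry_out:
  delta_pos:
    - [0.42,0.48,0]
    - [0.83,0.95,0]
    - [0.83,0.95,0]
    - [0.83,0.95,0]
  spin: [0.2,0.46,0.46,0.46]
  gripper: [70,70,70,70]

```text
time_s: 3.38
tcp_pos: [0.5751, 0.0839, 0.2987]
ee_rot: [[-0.01, 1.0, -0.002], [1.0, 0.01, -0.001], [-0.001, -0.002, -1.0]]
wrist_force: [0.2, -1.1, -0.3]
gripper_width: 0.698
```

```bash
python3 - <<'E'
from m import *
print(sense()['tcp_pos'], camera_info('wrist'))
im=snap('wrist','w1')
print('blue'); rects(im,'wrist',(105,120,60),(125,255,255),0.138)
print([(np.round(d['centre'],3).tolist(),round(d['p'],2)) for d in spot_point('wrist','stapler')])
E
```

```text
[0.57507842 0.08394729 0.29869245] {'fov_y': 61.312466969303195, 'cx': 317.9494679950084, 'cy': 236.1810728423872, 'origin': array([0.4979551 , 0.08464228, 0.44331584]), 'rotation': array([[-0.01205654,  0.95926089,  0.28226439],
       [ 0.99992649,  0.01193004,  0.00216688],
       [-0.00128882,  0.28226977, -0.95933421]])}
blue
[0.653 0.346] size mm [16. 11.] long axis deg 146.0
[0.578 0.089] size mm [ 31. 129.] long axis deg 1.7
[([0.577, 0.088, 0.08], 0.92), ([0.732, 0.433, 0.002], 0.6), ([0.674, -0.101, 0.079], 0.16)]
```

View pics/w1.png

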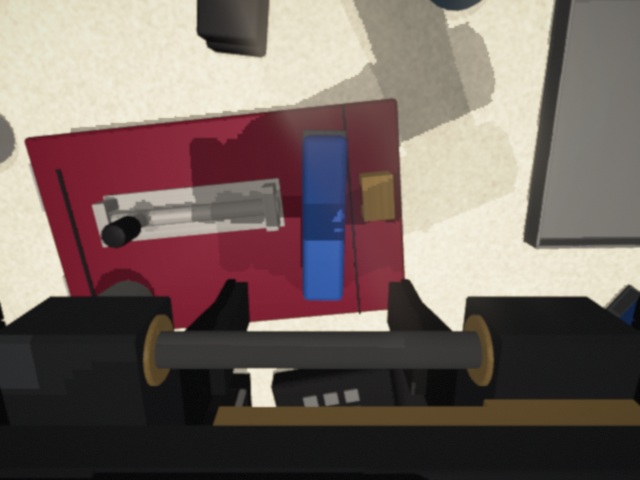

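>>> carry_out:
  delta_pos:
    - [0.03,0,0.5]
    - [0.03,0,1]
    - [0.03,0,1]
    - [0.03,0,1]
  spin: [0,0,0,0]
  gripper: [66,66,66,66]

```text
time_s: 3.98
tcp_pos: [0.5764, 0.0866, 0.202]
ee_rot: [[-0.009, 1.0, 0.004], [1.0, 0.009, 0.0], [0.0, 0.004, -1.0]]
wrist_force: [0.2, 0.5, 0.8]
gripper_width: 0.66
```

```bash
python3 - <<'E'
from m import *
print(sense()['tcp_pos'])
im=snap('wrist','w2')
print('blue'); rects(im,'wrist',(105,120,60),(125,255,255),0.138)
print([(np.round(d['centre'],3).tolist(),round(d['p'],2)) for d in spot_point('wrist','stapler')])
E
```

```text
[0.57644683 0.08658416 0.2020484 ]
blue
[0.565 0.09 ] size mm [107.  31.] long axis deg 179.5
[([0.577, 0.09, 0.079], 0.92)]
```

View pics/w2.png

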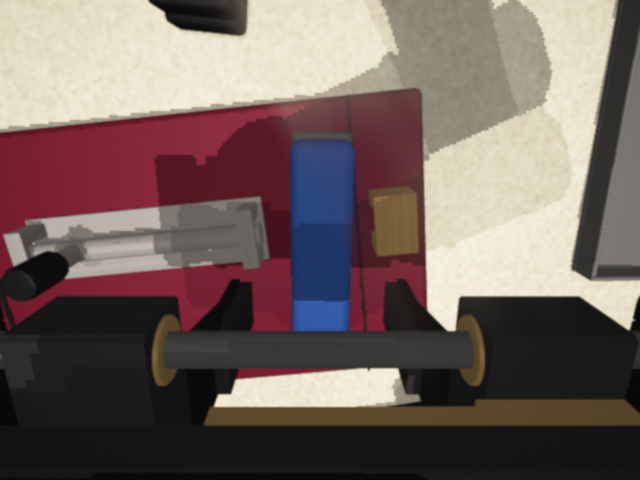

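>>> carry_out:
  delta_pos:
    - [0.03,0.0,0.4]
    - [0.03,0.0,0.73]
    - [0.03,0.0,0.73]
    - [0.03,0.0,0.73]
  spin: [0,0,0,0]
  gripper: [66,66,66,66]

```text
time_s: 4.58
tcp_pos: [0.5765, 0.0905, 0.1289]
ee_rot: [[-0.01, 1.0, 0.003], [1.0, 0.01, 0.001], [0.001, 0.003, -1.0]]
wrist_force: [-0.2, 0.3, 0.0]
gripper_width: 0.659
```

>>> carry_out:
  delta_pos:
    - [0,0,0]
    - [0,0,0]
    - [0,0,0]
    - [0,0,0]
  spin: [0,0,0,0]
  gripper: [30,20,20,20]

```text
time_s: 5.08
tcp_pos: [0.5753, 0.0898, 0.1272]
ee_rot: [[-0.01, 1.0, 0.0], [1.0, 0.01, -0.0], [-0.0, 0.0, -1.0]]
wrist_force: [-1.4, -1.4, 3.3]
gripper_width: 0.385
```

>>> carry_out:
  delta_pos:
    - [0,0,-0.3]
    - [0,0,-0.8]
    - [0.3,-0.05,-1]
    - [0.92,-0.22,-1]
  spin: [0,0,0,0]
  gripper: [20,20,20,20]

```text
time_s: 5.58
tcp_pos: [0.5535, 0.1803, 0.228]
ee_rot: [[-0.005, 1.0, 0.003], [1.0, 0.005, 0.002], [0.002, 0.003, -1.0]]
wrist_force: [1.1, 0.5, -3.5]
gripper_width: 0.387
```

>>> carry_out:
  delta_pos:
    - [0.46,-0.11,0]
    - [0.92,-0.22,0]
  spin: [0,0]
  gripper: [20,20]

```text
time_s: 5.82
tcp_pos: [0.5285, 0.2734, 0.2255]
ee_rot: [[-0.009, 1.0, -0.002], [1.0, 0.009, -0.0], [-0.0, -0.002, -1.0]]
wrist_force: [0.4, -0.4, -1.9]
gripper_width: 0.386
```

>>> carry_out:
  delta_pos:
    - [0.46,-0.11,0]
    - [0.92,-0.22,0]
    - [0.92,-0.22,0]
    - [0.92,-0.22,0]
  spin: [0,0,0,0]
  gripper: [20,20,20,20]

```text
time_s: 6.32
tcp_pos: [0.5064, 0.3633, 0.2254]
ee_rot: [[-0.01, 1.0, -0.002], [1.0, 0.01, -0.002], [-0.002, -0.002, -1.0]]
wrist_force: [0.7, -1.0, -2.8]
gripper_width: 0.386
```

```bash
python3 - <<'E'
from m import *
s=sense(); print(s['tcp_pos'],s['gripper_width'])
im=snap('wrist','w3'); snap('scene','s3')
for c in ('wrist','scene'):
  for q in ('tray','punch','stapler'): print(q,[(np.round(d['centre'],3).tolist(),round(d['p'],2)) for d in spot_point(c,q)])
E
```

```text
[0.50635022 0.3633336  0.22538794] 0.3857976610916859
tray [([0.508, 0.408, 0.0], 0.93)]
punch [([0.478, 0.454, 0.007], 0.93)]
stapler [([0.507, 0.365, 0.18], 0.74), ([0.734, 0.431, -0.003], 0.42)]
tray [([0.505, 0.408, 0.002], 0.83), ([0.35, -0.204, -0.0], 0.45)]
punch [([0.481, 0.453, 0.002], 0.7)]
stapler [([0.732, 0.436, 0.0], 0.84), ([0.25, 0.344, -0.0], 0.79), ([0.511, 0.362, 0.174], 0.69)]
```

View pics/w3.png

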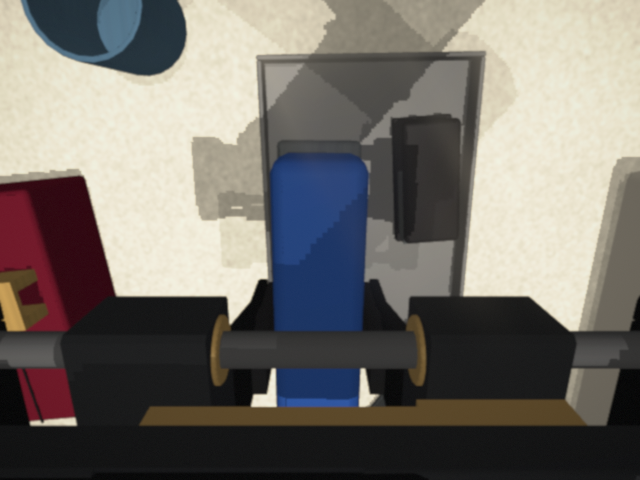

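View pics/s3.png

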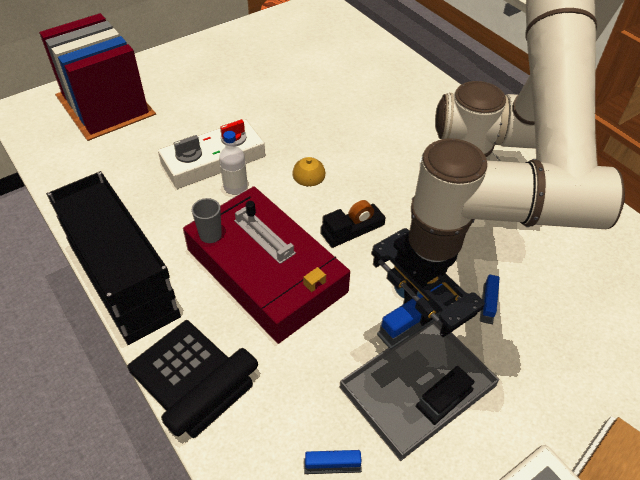

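>>> carry_out:
  delta_pos:
    - [0.01,0.01,0.5]
    - [0.01,0.01,1]
    - [0.01,0.01,1]
  spin: [0,0,0]
  gripper: [20,20,20]

```text
time_s: 7.1
tcp_pos: [0.5058, 0.3622, 0.1224]
ee_rot: [[-0.009, 1.0, -0.007], [1.0, 0.009, -0.008], [-0.007, -0.007, -1.0]]
wrist_force: [-0.1, -0.2, -1.6]
gripper_width: 0.391
```

>>> carry_out:
  delta_pos:
    - [0,0,0.4]
    - [0,0,0.62]
    - [0,0,0.68]
    - [0,0,0.71]
    - [0,0,0.73]
    - [0,0,0.73]
  spin: [0,0,0,0,0,0]
  gripper: [20,20,20,20,20,20]

```text
time_s: 7.85
tcp_pos: [0.5083, 0.3651, 0.0545]
ee_rot: [[-0.01, 1.0, 0.001], [1.0, 0.01, 0.001], [0.001, 0.001, -1.0]]
wrist_force: [0.3, -0.2, -1.6]
gripper_width: 0.392
```

>>> carry_out:
  delta_pos:
    - [0,0,0.01]
    - [0,0,0.02]
    - [0,0,0.02]
  spin: [0,0,0]
  gripper: [20,20,20]

```text
time_s: 8.22
tcp_pos: [0.5079, 0.3647, 0.0515]
ee_rot: [[-0.009, 1.0, -0.0], [1.0, 0.009, -0.0], [-0.0, -0.0, -1.0]]
wrist_force: [-0.1, -0.7, -2.8]
gripper_width: 0.39
```

>>> carry_out:
  delta_pos:
    - [0,0,0.01]
    - [0,0,0.01]
    - [0,0,0.01]
    - [0,0,0.01]
    - [0,0,0.01]
  spin: [0,0,0,0,0]
  gripper: [20,20,60,60,60]

```text
time_s: 8.85
tcp_pos: [0.5081, 0.3649, 0.0505]
ee_rot: [[-0.01, 1.0, 0.0], [1.0, 0.01, 0.0], [0.0, 0.0, -1.0]]
wrist_force: [-0.3, 0.2, -0.3]
gripper_width: 0.577
```

>>> carry_out:
  delta_pos:
    - [0,0,-0.2]
    - [0,0,-0.7]
    - [0,0,-1]
    - [0,0,-1]
  spin: [0,0,0,0]
  gripper: [60,60,60,60]

```text
time_s: 9.35
tcp_pos: [0.5093, 0.3661, 0.1539]
ee_rot: [[-0.01, 1.0, 0.005], [1.0, 0.01, 0.005], [0.005, 0.005, -1.0]]
wrist_force: [-0.2, -0.2, -0.9]
gripper_width: 0.6
```

```bash
python3 - <<'E'
from m import *
s=sense(); print(s['tcp_pos'],s['gripper_width'])
im=snap('wrist','w4'); snap('scene','s4'); snap('top','t4')
for c in ('wrist','scene','top'):
  for q in ('punch','stapler','bolt_grip','keeper'): print(c,q,[(np.round(d['centre'],3).tolist(),round(d['p'],2)) for d in spot_point(c,q)])
E
```

```text
[0.50928142 0.36609479 0.15385623] 0.6003650525394578
wrist punch [([0.48, 0.453, 0.01], 0.59)]
wrist stapler [([0.509, 0.366, 0.005], 0.9)]
wrist bolt_grip []
wrist keeper []
scene punch [([0.565, 0.133, 0.093], 0.68), ([0.484, 0.452, 0.002], 0.58), ([0.52, -0.383, 0.005], 0.17)]
scene stapler [([0.511, 0.366, -0.0], 0.69), ([0.253, 0.347, 0.003], 0.59), ([0.732, 0.437, -0.001], 0.56)]
scene bolt_grip [([0.589, -0.074, 0.136], 0.69)]
scene keeper [([0.566, 0.131, 0.094], 0.68)]
top punch [([0.482, 0.455, 0.004], 0.88)]
top stapler [([0.249, 0.344, 0.005], 0.75), ([0.511, 0.364, -0.001], 0.72), ([0.728, 0.436, -0.001], 0.64)]
top bolt_grip [([0.583, -0.074, 0.139], 0.7)]
top keeper [([0.562, 0.131, 0.092], 0.59)]
```

View pics/s4.png

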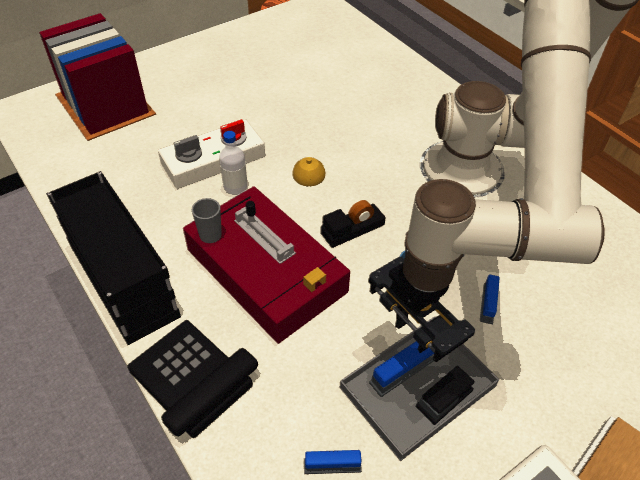

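View pics/w4.png

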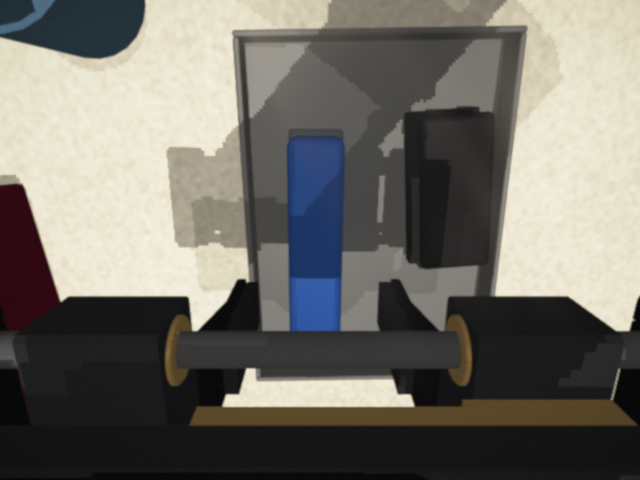

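>>> carry_out:
  delta_pos:
    - [0,0,-0.5]
    - [-0.44,0.07,-0.9]
    - [-0.88,0.14,-0.9]
  spin: [0,0,0]
  gripper: [60,60,60]

```text
time_s: 10.48
tcp_pos: [0.5244, 0.2774, 0.2448]
ee_rot: [[-0.011, 1.0, 0.007], [1.0, 0.011, 0.005], [0.005, 0.007, -1.0]]
wrist_force: [0.9, -0.6, -0.5]
gripper_width: 0.598
```

>>> carry_out:
  delta_pos:
    - [-0.44,0.07,0]
    - [-0.88,0.14,0]
  spin: [0,0]
  gripper: [60,60]

```text
time_s: 10.72
tcp_pos: [0.5377, 0.1877, 0.2409]
ee_rot: [[-0.01, 1.0, 0.001], [1.0, 0.01, 0.0], [0.0, 0.001, -1.0]]
wrist_force: [0.4, 0.4, 1.0]
gripper_width: 0.601
```

>>> carry_out:
  delta_pos:
    - [-0.44,0.07,0]
    - [-0.88,0.14,0]
  spin: [0,0]
  gripper: [60,60]

```text
time_s: 10.98
tcp_pos: [0.5525, 0.0998, 0.2408]
ee_rot: [[-0.01, 1.0, 0.001], [1.0, 0.01, 0.0], [0.0, 0.001, -1.0]]
wrist_force: [-0.2, 0.3, 0.1]
gripper_width: 0.601
```

>>> carry_out:
  delta_pos:
    - [-0.44,0.07,0]
    - [-0.88,0.14,0]
  spin: [0,0]
  gripper: [60,60]

```text
time_s: 11.22
tcp_pos: [0.5674, 0.0119, 0.2408]
ee_rot: [[-0.01, 1.0, 0.0], [1.0, 0.01, 0.0], [0.0, 0.0, -1.0]]
wrist_force: [0.4, -0.4, -0.8]
gripper_width: 0.598
```

>>> carry_out:
  delta_pos:
    - [-0.44,0.07,0]
    - [-0.88,0.14,0]
    - [-0.88,0.14,0]
    - [-0.88,0.14,0]
  spin: [0,-0.12,-0.12,-0.12]
  gripper: [60,60,60,60]

```text
time_s: 11.72
tcp_pos: [0.582, -0.0744, 0.2405]
ee_rot: [[-0.103, 0.995, -0.0], [0.995, 0.103, 0.0], [0.0, -0.0, -1.0]]
wrist_force: [0.1, 0.1, -0.9]
gripper_width: 0.601
```

```bash
python3 - <<'E'
from m import *
s=sense(); print(s['tcp_pos'],s['gripper_width'])
im=snap('wrist','w5')
for q in ('bolt_grip','keeper','dropbox','penpot'): print(q,[(np.round(d['centre'],3).tolist(),round(d['p'],2)) for d in spot_point('wrist',q)])
E
```

```text
[ 0.58199821 -0.07441376  0.2405049 ] 0.6013803758808646
bolt_grip [([0.585, -0.071, 0.135], 0.65)]
keeper [([0.564, 0.138, 0.097], 0.55)]
dropbox [([0.6, -0.003, -0.0], 0.55)]
penpot []
```

View pics/w5.png

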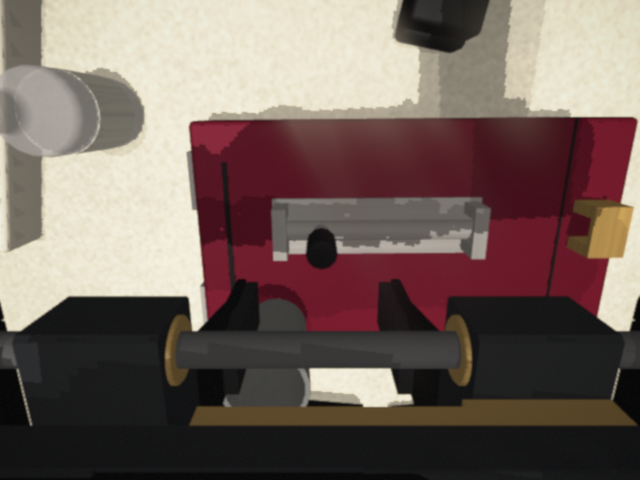

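>>> carry_out:
  delta_pos:
    - [0.01,0.02,0.5]
    - [0.01,0.02,1]
    - [0.01,0.02,1]
    - [0.01,0.02,1]
  spin: [0,0,0,0]
  gripper: [60,60,60,60]

```text
time_s: 12.48
tcp_pos: [0.5855, -0.0731, 0.1426]
ee_rot: [[-0.105, 0.994, 0.003], [0.994, 0.105, -0.001], [-0.001, 0.003, -1.0]]
wrist_force: [-0.0, -0.9, 0.6]
gripper_width: 0.6
```

>>> carry_out:
  delta_pos:
    - [0,0,0.02]
    - [0,0,0.02]
    - [0,0,0.02]
    - [0,0,0.02]
    - [0,0,0.02]
  spin: [0,0,0,0,0]
  gripper: [40,15,10,10,10]

```text
time_s: 13.1
tcp_pos: [0.5842, -0.0732, 0.139]
ee_rot: [[-0.104, 0.995, 0.001], [0.995, 0.104, 0.0], [0.0, 0.001, -1.0]]
wrist_force: [-0.9, 1.3, 1.7]
gripper_width: 0.222
```

>>> carry_out:
  delta_pos:
    - [0.15,0,0]
    - [0.3,0,0]
    - [0.5,0,0]
    - [0.7,0,0]
    - [0.85,0,0]
    - [0.95,0,0]
    - [0.98,0,0]
    - [0.98,0,0]
  spin: [0,0,0,0,0,0,0,0]
  gripper: [10,10,10,10,10,10,10,10]

```text
time_s: 14.1
tcp_pos: [0.5732, 0.0252, 0.1389]
ee_rot: [[-0.105, 0.994, -0.001], [0.994, 0.105, -0.001], [-0.001, -0.001, -1.0]]
wrist_force: [-1.4, -4.2, 5.6]
gripper_width: 0.216
```

>>> carry_out:
  delta_pos:
    - [0.02,0,0]
    - [0.03,0,0]
    - [0.04,0,0]
    - [0.04,0,0]
  spin: [0,0,0,0]
  gripper: [10,10,10,10]

```text
time_s: 14.6
tcp_pos: [0.5731, 0.0254, 0.1389]
ee_rot: [[-0.104, 0.995, -0.002], [0.995, 0.104, -0.006], [-0.006, -0.002, -1.0]]
wrist_force: [2.4, -16.8, 4.0]
gripper_width: 0.222
```

```bash
python3 - <<'E'
from m import *
s=sense(); print(s['tcp_pos'],s['wrist_force'])
im=snap('wrist','w6')
E
```

```text
[0.57314524 0.02543519 0.13889519] [  2.39236439 -16.7665065    4.02681496]
```

View pics/w6.png

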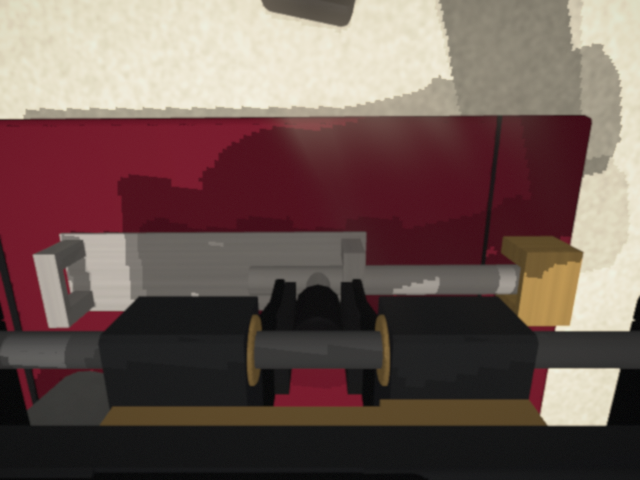

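>>> carry_out:
  delta_pos:
    - [-0.02,0,0]
    - [-0.02,0,0]
    - [-0.02,0,0]
    - [-0.02,0,-0.3]
    - [-0.02,0,-0.9]
    - [-0.02,0,-1]
  spin: [0,0,0,0,0,0]
  gripper: [45,60,60,60,60,60]

```text
time_s: 15.4
tcp_pos: [0.576, 0.0274, 0.2433]
ee_rot: [[-0.105, 0.994, 0.009], [0.994, 0.105, 0.002], [0.001, 0.01, -1.0]]
wrist_force: [0.5, 0.6, 0.3]
gripper_width: 0.596
```

```bash
python3 - <<'E'
from m import *
s=sense(); print(s['tcp_pos'],s['joints'])
snap('scene','s7')
for c in ('scene','top'):
  if c=='top': snap('top','t7')
  for q in ('bolt_grip','key_grip','dial_top','console','sanitizer','stapler'): print(c,q,[(np.round(d['centre'],3).tolist(),round(d['p'],2)) for d in spot_point(c,q)])
E
```

```text
[0.57598978 0.02743279 0.24331256] [ 1.88413209e+01  1.69215412e+01 -6.61232712e+00  5.46707585e-02
 -6.59143866e+01 -1.02836968e+02]
scene bolt_grip [([0.574, 0.022, 0.137], 0.79)]
scene key_grip [([0.46, -0.38, 0.078], 0.78), ([0.515, 0.367, 0.001], 0.22)]
scene dial_top [([0.58, -0.387, 0.1], 0.57)]
scene console [([0.518, -0.38, 0.004], 0.68), ([0.566, 0.134, 0.095], 0.33)]
scene sanitizer [([0.523, -0.27, 0.002], 0.87), ([0.521, -0.384, 0.0], 0.53)]
scene stapler [([0.253, 0.343, 0.003], 0.98), ([0.73, 0.436, -0.001], 0.81), ([0.514, 0.364, -0.001], 0.6)]
top bolt_grip []
top key_grip [([0.457, -0.375, 0.084], 0.82)]
top dial_top [([0.58, -0.393, 0.092], 0.71)]
top console [([0.517, -0.386, 0.002], 0.94)]
top sanitizer [([0.524, -0.268, -0.003], 0.6), ([0.358, 0.214, 0.003], 0.5)]
top stapler [([0.514, 0.364, -0.0], 0.98), ([0.726, 0.434, -0.002], 0.96), ([0.252, 0.344, 0.006], 0.81)]
```

View pics/s7.png

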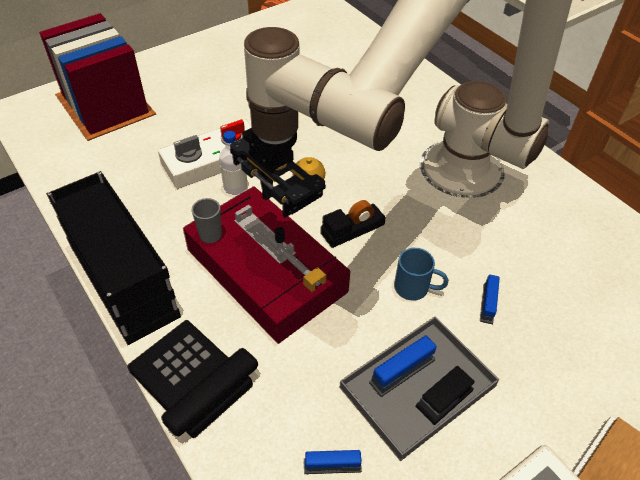

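>>> carry_out:
  delta_pos:
    - [-0.49,-0.2,-0.3]
    - [-0.98,-0.4,-0.4]
    - [-0.98,-0.4,-0.4]
  spin: [0,0,0]
  gripper: [60,80,100]

```text
time_s: 16.48
tcp_pos: [0.5435, -0.078, 0.28]
ee_rot: [[-0.1, 0.995, 0.002], [0.995, 0.1, -0.0], [-0.0, 0.002, -1.0]]
wrist_force: [0.3, -0.2, 0.0]
gripper_width: 0.745
```

>>> carry_out:
  delta_pos:
    - [-0.49,-0.2,0]
    - [-0.98,-0.4,0]
  spin: [0,0]
  gripper: [100,100]

```text
time_s: 16.73
tcp_pos: [0.5144, -0.1774, 0.2783]
ee_rot: [[-0.106, 0.994, -0.0], [0.994, 0.106, 0.0], [0.0, -0.0, -1.0]]
wrist_force: [0.5, 0.0, 0.5]
gripper_width: 0.955
```

>>> carry_out:
  delta_pos:
    - [-0.49,-0.2,0]
    - [-0.98,-0.4,0]
  spin: [0,0]
  gripper: [100,100]

```text
time_s: 16.98
tcp_pos: [0.4846, -0.2796, 0.2783]
ee_rot: [[-0.105, 0.995, -0.0], [0.995, 0.105, 0.0], [0.0, 0.0, -1.0]]
wrist_force: [0.9, -0.4, -0.5]
gripper_width: 0.996
```

>>> carry_out:
  delta_pos:
    - [-0.49,-0.2,0]
    - [-0.98,-0.4,0]
    - [-0.98,-0.4,0]
    - [-0.98,-0.4,0]
    - [-0.98,-0.4,0]
  spin: [-0.22,-0.44,-0.66,-0.88,-0.88]
  gripper: [100,100,100,100,100]

```text
time_s: 17.6
tcp_pos: [0.4554, -0.3801, 0.278]
ee_rot: [[-0.713, 0.702, -0.001], [0.702, 0.713, 0.001], [0.001, -0.0, -1.0]]
wrist_force: [0.4, 0.6, -0.4]
gripper_width: 0.999
```

>>> carry_out:
  delta_pos:
    - [0,0,0]
    - [0,0,0]
    - [0,0,0]
    - [0,0,0]
    - [0,0,0]
  spin: [-0.22,-0.44,-0.66,-0.88,-0.88]
  gripper: [100,100,100,100,100]

```text
time_s: 18.23
tcp_pos: [0.4555, -0.3798, 0.2784]
ee_rot: [[-0.996, 0.088, -0.0], [0.088, 0.996, 0.0], [0.0, 0.0, -1.0]]
wrist_force: [-0.1, -0.8, 0.4]
gripper_width: 0.999
```

```bash
python3 - <<'E'
from m import *
s=sense(); print(s['tcp_pos'],np.round(s['ee_rot'],3)[:,0])
im=snap('wrist','w8')
rects(im,'wrist',(0,170,100),(6,255,255),0.1,20)
for q in ('key_grip','dial_top','console','sanitizer'): print(q,[(np.round(d['centre'],3).tolist(),round(d['p'],2)) for d in spot_point('wrist',q)])
E
```

```text
[ 0.45545398 -0.37984051  0.27837502] [-0.996  0.088  0.   ]
[ 0.467 -0.379] size mm [37. 15.] long axis deg 175.0
[ 0.463 -0.399] size mm [ 9. 13.] long axis deg 170.6
[ 0.507 -0.42 ] size mm [14.  2.] long axis deg 175.0
key_grip [([0.457, -0.379, 0.082], 0.9)]
dial_top [([0.586, -0.392, 0.096], 0.55)]
console [([0.516, -0.385, -0.002], 0.57)]
sanitizer [([0.518, -0.27, -0.002], 0.83)]
```

View pics/w8.png

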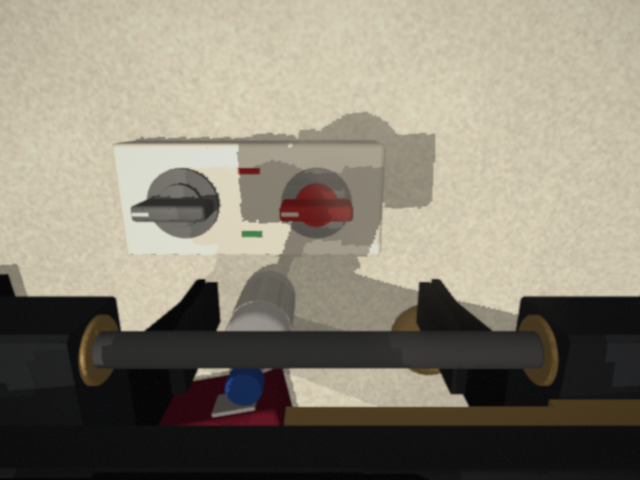

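>>> carry_out:
  delta_pos:
    - [-0.03,0.01,0.5]
    - [-0.03,0.01,0.97]
    - [-0.03,0.01,0.97]
    - [-0.03,0.01,0.97]
  spin: [0,0,0,0]
  gripper: [100,100,100,100]

```text
time_s: 18.98
tcp_pos: [0.4593, -0.3805, 0.1836]
ee_rot: [[-0.996, 0.084, 0.002], [0.084, 0.996, -0.002], [-0.002, -0.002, -1.0]]
wrist_force: [0.5, -0.2, -0.4]
gripper_width: 0.999
```

```bash
python3 - <<'E'
from m import *
s=sense(); print(s['tcp_pos'],np.round(s['ee_rot'],3)[:,0])
im=snap('wrist','w9'); snap('scene','s9')
for q in ('key_grip','dial_top','console','sanitizer'): print(q,[(np.round(d['centre'],3).tolist(),round(d['p'],2)) for d in spot_point('wrist',q)])
E
```

```text
[ 0.45933829 -0.38048129  0.18356079] [-0.996  0.084 -0.002]
key_grip [([0.456, -0.379, 0.08], 0.96)]
dial_top [([0.582, -0.391, 0.094], 0.73)]
console [([0.521, -0.388, -0.002], 0.92)]
sanitizer [([0.52, -0.271, -0.0], 0.82)]
```

View pics/w9.png

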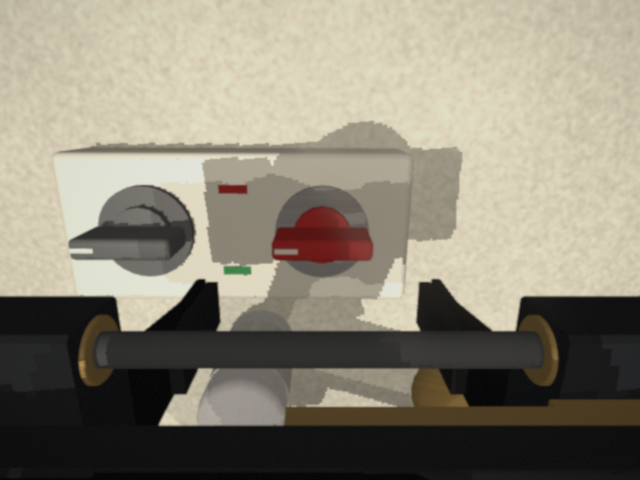

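View pics/s9.png

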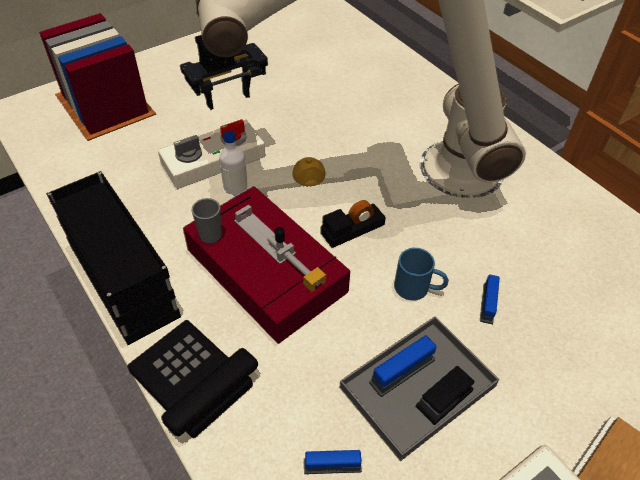

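>>> carry_out:
  delta_pos:
    - [0.01,0.01,0.5]
    - [0.01,0.01,0.9]
    - [0.01,0.01,0.97]
    - [0.01,0.01,0.97]
  spin: [0,0,0,0]
  gripper: [100,100,100,100]

```text
time_s: 19.77
tcp_pos: [0.458, -0.379, 0.0855]
ee_rot: [[-0.996, 0.084, 0.001], [0.084, 0.996, -0.001], [-0.001, -0.001, -1.0]]
wrist_force: [-0.6, 0.4, 1.1]
gripper_width: 1.001
```

>>> carry_out:
  delta_pos:
    - [0,0,0]
    - [0,0,0]
    - [0,0,0]
    - [0,0,0]
  spin: [0,0,0,0]
  gripper: [75,60,60,60]

```text
time_s: 20.27
tcp_pos: [0.4573, -0.3786, 0.0853]
ee_rot: [[-0.996, 0.084, 0.0], [0.084, 0.996, -0.0], [-0.0, -0.0, -1.0]]
wrist_force: [-1.8, 1.0, 3.1]
gripper_width: 0.71
```

>>> carry_out:
  delta_pos:
    - [0,0,0]
    - [0,0,0]
    - [0,0,0]
    - [0,0,0]
    - [0,0,0]
    - [0,0,0]
  spin: [0.18,0.36,0.54,0.72,0.9,0.9]
  gripper: [60,60,60,60,60,60]

```text
time_s: 21.02
tcp_pos: [0.4582, -0.379, 0.0853]
ee_rot: [[-0.705, 0.71, 0.002], [0.71, 0.705, -0.001], [-0.002, 0.0, -1.0]]
wrist_force: [0.8, -1.0, 3.6]
gripper_width: 0.714
```

```bash
python3 - <<'E'
from m import *
s=sense(); print(s['tcp_pos'],s['moment'],s['wrist_force'])
snap('wrist','w10')
E
```

```text
[ 0.45824157 -0.37902839  0.08528241] [-0.14787502 -0.20868752  0.12105986] [ 0.78595645 -0.99469866  3.59279964]
```

View pics/w10.png

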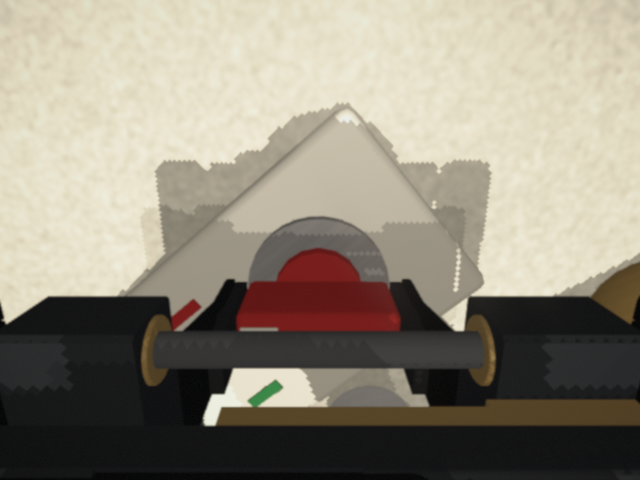

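>>> carry_out:
  delta_pos:
    - [0,0,0]
    - [0,0,0]
    - [0,0,0]
    - [0,0,0]
    - [0,0,0]
    - [0,0,0]
  spin: [0.18,0.36,0.52,0.62,0.68,0.68]
  gripper: [60,60,60,60,60,60]

```text
time_s: 21.82
tcp_pos: [0.4586, -0.3797, 0.0853]
ee_rot: [[-0.25, 0.968, 0.002], [0.968, 0.25, -0.003], [-0.004, 0.001, -1.0]]
wrist_force: [2.2, -3.9, 0.6]
gripper_width: 0.709
```

```bash
python3 - <<'E'
from m import *
s=sense(); print(s['tcp_pos'],s['moment'],s['wrist_force'],np.degrees(np.arctan2(s['ee_rot'][1][0],s['ee_rot'][0][0])))
snap('wrist','w11')
E
```

```text
[ 0.45862512 -0.37968262  0.08531412] [-1.25085553 -0.51699365  1.36003623] [ 2.15490243 -3.91619052  0.60019054] 104.45106899625101
```

View pics/w11.png

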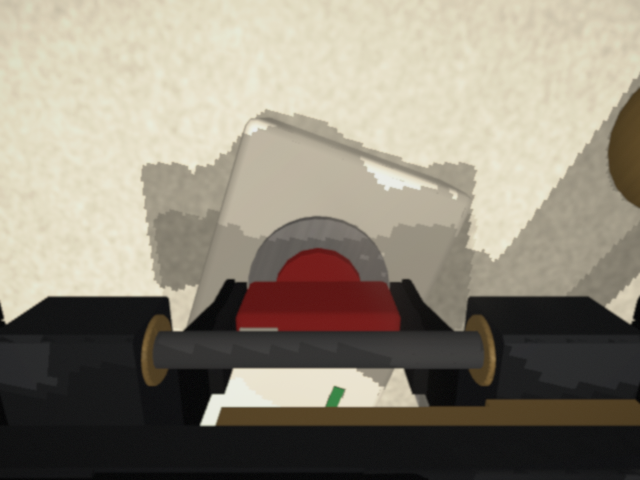

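>>> carry_out:
  delta_pos:
    - [0,0,0]
    - [0,0,0]
    - [0,0,0]
    - [0,0,0]
    - [0,0,0]
    - [0,0,0]
  spin: [0,-0.04,-0.04,-0.04,-0.04,-0.04]
  gripper: [60,60,100,100,100,100]

```text
time_s: 22.62
tcp_pos: [0.4568, -0.3781, 0.0842]
ee_rot: [[-0.273, 0.962, -0.001], [0.962, 0.273, 0.001], [0.001, -0.001, -1.0]]
wrist_force: [-0.1, 0.3, 0.3]
gripper_width: 0.986
```

>>> carry_out:
  delta_pos:
    - [0,0,-0.1]
    - [0,0,-0.5]
    - [0,0,-1]
    - [0,0,-1]
  spin: [0,0,0,0]
  gripper: [100,100,100,100]

```text
time_s: 23.12
tcp_pos: [0.4597, -0.38, 0.1903]
ee_rot: [[-0.274, 0.962, 0.009], [0.962, 0.274, -0.006], [-0.008, 0.008, -1.0]]
wrist_force: [0.0, -0.7, 1.0]
gripper_width: 0.999
```

>>> carry_out:
  delta_pos:
    - [0,0,-0.5]
    - [0,0,-1]
    - [0,0,-1]
    - [0,0,-1]
  spin: [0,0,0,0]
  gripper: [100,100,100,100]

```text
time_s: 23.62
tcp_pos: [0.4568, -0.378, 0.2839]
ee_rot: [[-0.273, 0.962, -0.001], [0.962, 0.273, 0.001], [0.001, -0.0, -1.0]]
wrist_force: [0.1, 0.4, -1.2]
gripper_width: 1.003
```

```bash
python3 - <<'E'
from m import *
s=sense(); print(s['tcp_pos'],s['wrist_force'])
snap('wrist','w12')
print([(np.round(d['centre'],3).tolist(),round(d['p'],2)) for d in spot_point('wrist','dial_top')])
snap('scene','s12')
for q in ('stapler','bolt_grip','sanitizer','punch'): print(q,[(np.round(d['centre'],3).tolist(),round(d['p'],2)) for d in spot_point('scene',q)])
E
```

```text
[ 0.45679744 -0.3779875   0.28385039] [ 0.06911846  0.44462362 -1.21850781]
[([0.583, -0.393, 0.096], 0.65)]
stapler [([0.73, 0.436, 0.0], 0.88), ([0.514, 0.364, -0.001], 0.84), ([0.253, 0.344, 0.001], 0.67)]
bolt_grip [([0.577, 0.025, 0.132], 0.61)]
sanitizer [([0.522, -0.271, 0.0], 0.69)]
punch [([0.48, 0.455, 0.002], 0.75), ([0.58, -0.389, 0.098], 0.56)]
```

View pics/w12.png

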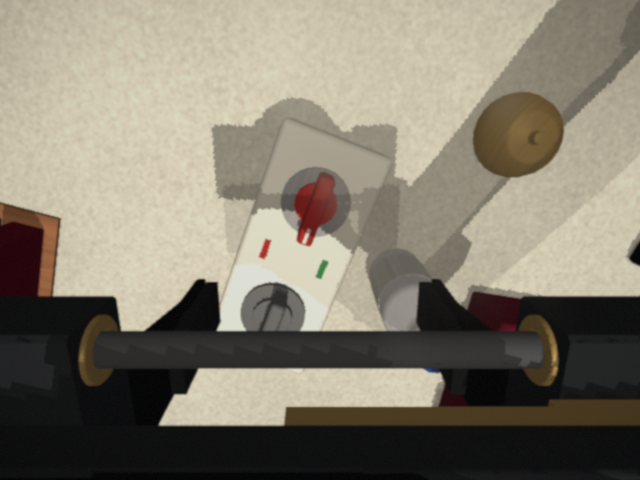

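View pics/s12.png

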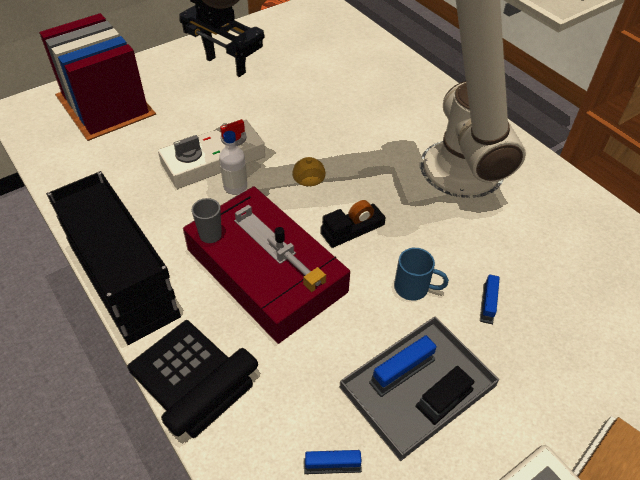

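```bash
python3 -c "
from station import *
print(finish_job())"
```

```text
the job is handed in; nothing more can be done
None
```

I did all three steps in order and handed the job in at about 24 s of the 70 s allowed. The hand-in reports no verdict, so what follows is from my own checks.

- **Stapler:** The large blue stapler now stands on its base in the free half of the tray. It is about 5 mm along and 43 mm across from the tray's centre. The fingers were open and clear, and the later pictures show it still flat.
- **Bolt:** The tool moved the bolt 99 mm before it stopped, with about 17 N of push. The last picture shows the rod inside the keeper, and the detector places the grip about 0.10 m from where it started.
- **Red key:** I gripped the bar by its ends so the gripper body would stay clear of the bottle. I turned it about 70° clockwise until the turning moment rose sharply from 0.1 to 1.4 N m, which I took as the stop. After release the bar lies along the console again. I judged that by eye and did not measure its final angle.
- **Everything else:** The dial, bottle and punch read within a few mm of where they were at the start. The mug, bell, tape dispenser and pen pot look unmoved in the final scene picture, but I did not measure them again. The gripper was about 0.2 m above the console, touching nothing.

Apart from low-confidence false detections (for example, "punch" reported at the keeper or the dial), no checks failed or disagreed.

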